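# Set the studio's wind-up timer for a drying coat

## Robot

A 7-joint arm with a two-finger parallel gripper is mounted at the origin on the work surface. World frame = base frame: x ahead of the robot, y to its left, z up, the work surface at z = 0. Lengths are in m, angles in rad, forces in N, time in s.
With the tool pointing down it reaches from about 0.4 to 0.85 m from the base axis. Payload 10.4 kg.
Tool frame: the origin (TCP) lies at the very end of the fingers, on their centre line; the grasp point (between the pads) lies 19 mm behind it; z points along the fingers, y is the line along which they close (so a half turn about z gives the same grasp; the last joint's range is limited). The gripper opens to 85 mm and grips with 20 to 120 N. Pads are 22 mm wide; open, the fingers measure 114 mm over their backs; the gripper's body (76 mm by 85 mm) begins 54 mm behind the grasp point. The pads swing forward as they close: fully open they stand 13 mm farther back than shut.
Start: joints at [-1.328, 0.332, -0.065, 1.46, 0.022, 1.35, -0.088], TCP at [0.164, 0.603, 0.231] pointing down, gripper open.
Joint ranges: [-2.6, 2.6], [-0.5, 2.12], [-1.47, 1.34], [0.16, 2.42], [-1.27, 4.41], [0.06, 2.06], [-2.6, 2.6]. Speed limits (rad/s): [2.22, 2.22, 2.79, 2.79, 3.14, 3.14, 3.14].

## Interface

Orientations are given as a unit quaternion [x, y, z, w].
In Python, from workcell import * gives the robot as it stands.
- The arm moves only by the tool step_arm, never from a script. Its argument "commands" is one flat list of numbers, 7 for each row, row after row: the finger opening in mm, from 0 to 85.4, then the shift along the world's x, y, z as a fraction of full scale, then the turn, a rotation vector about the world's x, y, z as a fraction of full scale. A call has exactly 10 rows; each row is the pose to reach, as a shift and turn from the pose commanded when the call began, turning the shorter way round; what a row does not reach only later rows make up. Full scale, the value 1, is 0.6 m for a shift and pi rad for a turn. A row lasts 1/8 s, in which the tool goes at most 62.5 mm and 10.7 degrees, less where a joint would pass 70% of its speed; a pose out of reach is approached as far as the arm can. A call with a number of a shift or a turn outside -1 to 1 is refused whole. A call with a gripper value outside its range is refused whole. The fingers move at their own pace and stop on an object; "squeeze" is the grip in N (left out, the last holds). Time passes only in rows, so rows that repeat a pose let the fingers close, or fill a call up. It gives the time, the measured TCP pose, the force, the opening and the grip force at its end, in the units of the state.
- get_obs(): the state, without advancing time (a new reading comes with each control period).
- camera(name): name is "scene" or "top"; returns the picture (384x512x3 uint8, red, green, blue); there is no depth.
- camera_params(name): a dict with "mtx" (3x3 intrinsics, pixels), "extrinsics" (4x4, takes a point from world to camera coordinates). Camera axes: x right, y down, z forward; pixel columns grow to the right and rows downward; lengths in m; the calibration is good to about 2 mm. A picture is of the moment at which its call begins. camera_params takes no time and is no camera call.
- hand_in(): hands the job in; it is judged then, once.
The state is a dict: "clock": time; "joint_pos": joint angles; "joint_velocities": joint speeds; "tau": joint torques, N m; "position": TCP position; "ee_rot": TCP orientation; "ft_force": force on the tool from outside, world axes, zero at the start; "torque": the same for the moment, N m; "grip_width": opening from 0.0 (shut) to 1.0 (fully open); "grasp_force": force on a finger pad.
Only numpy, scipy, OpenCV 4.12 (cv2) and the standard library are available. Lean on these libraries where they do the work, as an engineer would, in place of code of your own. Each camera call takes 0.05 s, during which the arm holds its last target. There are 200 camera calls.

## Task

The painted hooks on the ware board need ten minutes to dry before the next coat: set the wind-up timer that stands with them. Wind its dial clockwise past the 20-minute tick first to load the spring, then turn it back to 10 minutes, pressing the timer down firmly all the while, but without leaning your weight on it, so that the light case neither turns nor slides on the board. Leave it standing there set to 10, and do not touch the wet hooks or disturb the other things on the bench.

Things in the scene. Friction and masses are not known exactly. Their poses are not given: they have to be found in the camera images.
- timer: Wind-up countertop timer, loose on the board: round white plastic case, 86 mm across at the base, 78 mm at its flat top 36 mm above the origin, on four rubber feet; 0.19 to 0.34 kg. Origin on its axis at the underside of the feet; z up; its -x axis points from the axis to the zero mark. The grey dial on top is stiffer than its footing: turned without pressing down, the whole timer turns with it.
- feet (a point): Centre of the four feet (6 mm radius, 32 mm from the axis) at the board's top. At least 8 to 13 N of downward push on the dial, depending on the day's friction, keeps them from slipping as the dial is turned; 14 to 19 N is a sound press; over 25 N against the board in all (the timer's own 2 to 3 N included) is too much. The timer itself is rigid: nothing gives under the press, so go by the felt force, not by depth.
- zero_mark (a point): Outer end of the zero mark, 38 mm from the axis on the case's top. A printed black ring of 12 marks surrounds the dial, one per 5 minutes, clockwise from above: zero is a solid arrowhead pointing inward; the 15, 30 and 45 minute ticks are longer and broader, so 10 is the second tick clockwise from the arrowhead and 20 the fourth.
- dial (a joint): The dial's angle, rad: 0 with its nose at the zero mark, growing as it is turned clockwise seen from above. One full turn is 60 minutes: 10 minutes is 1.047, 20 minutes 2.094. End stops at 0 and 5.76. Stays where it is left; steady friction 0.17 N m either way. Starts at 0 to 0.42. At value q the nose points along the timer's -x axis turned clockwise by q.
- dial_top (a point): Centre of the top of the dial's grip, on the axis, 65 mm above the timer's origin. The grip is an upright bar 14 mm thick and 24 mm high (41 to 65 mm above the origin), flat-sided over 36 mm of its length; one end is square, 21 mm from the axis, the other a pointed nose. It stands on the dial's own round skirt, 52 mm across and 4.5 mm thick, which turns with it.
- dial_nose (a point): The tip of the pointed nose at the height of the bar's top, 26 mm from the axis; the line from dial_top to it is the bar's long direction and points at the minute that is set.
- ware_board: Plywood ware board, fixed, 140 mm by 440 mm by 18 mm thick; origin under its centre, long side along its y. The timer and the two hooks stand on it in a row about 135 mm apart, in any order.
- hook_a: Freshly painted ceramic wall hook lying on its back on the board: round plate 72 mm across and 13 mm thick with a bent peg rising to 51 mm; origin under the plate's centre; red and green dots. Wet: not to be touched.
- hook_b: Second freshly painted hook of the same shape, blue and yellow dots. Wet: not to be touched.
- jar_blue: Blue underglaze jar with white lid, 72 mm across, 105 mm tall, left of the board; origin under its centre. Bystander.
- jar_grey: Greenish underglaze jar with white lid, 68 mm across, 95 mm tall, left of the board; origin under its centre. Bystander.
- glaze_bowl: Small empty white bowl, 100 mm across, 45 mm tall, right of the board; origin under its centre. Bystander.
- brush: Paint brush, 190 mm long, lying on the table right of the board. Bystander.
- test_dish: Flat white dish, 96 mm across, 18 mm tall, beyond the board; origin under its centre. Bystander.

How it is judged:
On the way:
1. the dial has been wound clockwise past the 20-minute tick (value of joint dial above 2.094 rad), for 0.1 s.
At the end, for the whole second after the job is handed in: The dial stands at 10 minutes (0.90 to 1.20 rad, about a minute and a half either way) and still, and the timer stands upright and at rest on the board where it stood: its centre within 8 mm and its zero mark within 10 mm of their starting places (value of joint dial between 0.9 and 1.2 rad and velocity of joint dial between -0.05 and 0.05 rad/s and distance of zero_mark from where it was at the start of the episode below 0.01 m and distance of timer from where it was at the start of the episode below 0.008 m and angle between timer's own z axis and vertical below 0.05 rad and linear speed of timer below 0.01 m/s); the robot touches nothing.
It fails at once if the timer's case turned or slid: its zero mark more than 10 mm from where it started (distance of zero_mark from where it was at the start of the episode above 0.01 m).
It fails at once if the timer was tipped by more than 0.15 rad (angle between timer's own z axis and vertical above 0.15 rad).
It fails at once if the timer was driven against the board with more than 25 N (contact force between timer and ware_board above 25 N).
It fails at once if a wet hook was touched or moved (more than 5 mm) (contact force between any of the fingers, the arm, timer and hook_a above 0.3 N or distance of any of hook_a, hook_b from where it was at the start of the episode above 0.005 m or contact force between any of the fingers, the arm, timer and hook_b above 0.3 N).
It fails at once if a jar, the bowl, the brush or the dish was moved more than 20 mm (distance of any of jar_blue, jar_grey, glaze_bowl, brush, test_dish from where it was at the start of the episode above 0.02 m).
It also fails if it takes over 67 s, if anything falls off the work surface, if the arm or the gripper's body presses on something with over 40 N, if the wrist force passes 120 N, or if a joint passes its speed limit or range.

## Working session

There is one attempt and no reset: what is moved stays moved. The work goes in short steps, Python scripts to look and compute and a tool call to move; the robot and the scene stay as the last step left them, time stands still between calls to the robot, and variables do not carry over. Pictures are saved under pics/ and viewed, at most 10 in all, crops included, and the job is handed in when it is done.

Besides the shell and the picture viewer there is one more tool, called as name(argument=value, ...) on one line, values as JSON. step_arm: Moves the arm, as the interface text tells. Its arguments: {"type":"object","properties":{"commands":{"type":"array","items":{"type":"number"}},"squeeze":{"type":"number"}},"required":["commands"]}

```bash
mkdir -p pics; python3 - <<'E'
from workcell import *
import cv2
for n in ("top","scene"):
    cv2.imwrite(f"pics/{n}0.png",cv2.cvtColor(camera(n),cv2.COLOR_RGB2BGR))
    p=camera_params(n);print(p["mtx"],p["extrinsics"])
o=get_obs();print(o)
E
```

```text
[[426.68684814   0.         258.36529526]
 [  0.         426.68684814 191.65167626]
 [  0.           0.           1.        ]] [[ 0.00969066 -0.99992731  0.00717364 -0.01408065]
 [-0.99503574 -0.01035334 -0.09897816  0.57710721]
 [ 0.09904524 -0.00617887 -0.99506375  1.32958478]
 [ 0.          0.          0.          1.        ]]
[[358.6186054    0.         252.23892849]
 [  0.         358.6186054  191.79308287]
 [  0.           0.           1.        ]] [[-0.67429662  0.73829401  0.0156852   0.37936571]
 [ 0.56803446  0.53213402 -0.62782979 -0.27832165]
 [-0.4718696  -0.41443377 -0.77819261  1.67537183]
 [ 0.          0.          0.          1.        ]]
{'clock': 0.1, 'joint_pos': array([-1.32762577,  0.33281627, -0.06471684,  1.46084811,  0.02158422,
        1.34988704, -0.08850785]), 'joint_velocities': array([-0.00047569, -0.00304848,  0.00085934, -0.00102806, -0.00153146,
        0.00063385,  0.00114478]), 'tau': array([ 1.96201101e-03, -6.26740122e+01,  4.95251315e-02, -3.92429423e+01,
        1.63268804e-02,  7.01938596e-03, -6.60903311e-05]), 'position': array([0.16405924, 0.60274256, 0.23059519]), 'ee_rot': array([ 1.32482793e-01,  9.91185104e-01, -6.28572455e-04, -6.62298514e-05]), 'ft_force': array([-1.4545597 ,  0.62325855,  0.01663537]), 'torque': array([0.0413699 , 0.03181743, 0.01103906]), 'grasp_force': 0.0, 'grip_width': 1.0021743784086925}
```

View pics/top0.png

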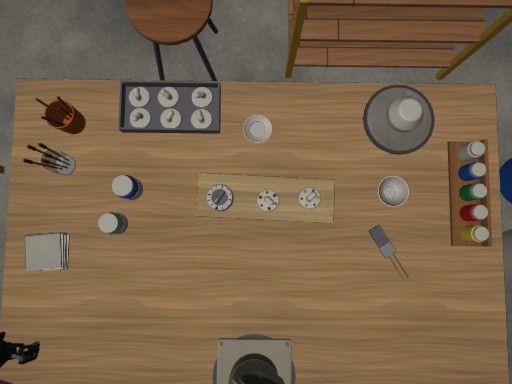

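View pics/scene0.png

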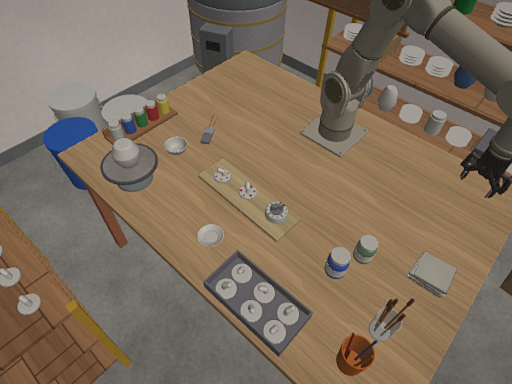

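The timer is at about (220,197) in the top view and (276,211) in the scene view. It stands at the left end of the board, with the hooks at (268,200) and (310,198). I'll enlarge both.

```bash
python3 - <<'E'
import cv2,numpy as np
a=cv2.imread("pics/top0.png")[177:217,195:245]
b=cv2.imread("pics/scene0.png")[193:228,256:300]
a=cv2.resize(a,(750,600),interpolation=cv2.INTER_CUBIC)
cv2.imwrite("pics/topc.png",a)
b=cv2.resize(b,(704,560),interpolation=cv2.INTER_CUBIC)
cv2.imwrite("pics/scenec.png",b)
E
```

```text
(no output)
```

View pics/topc.png

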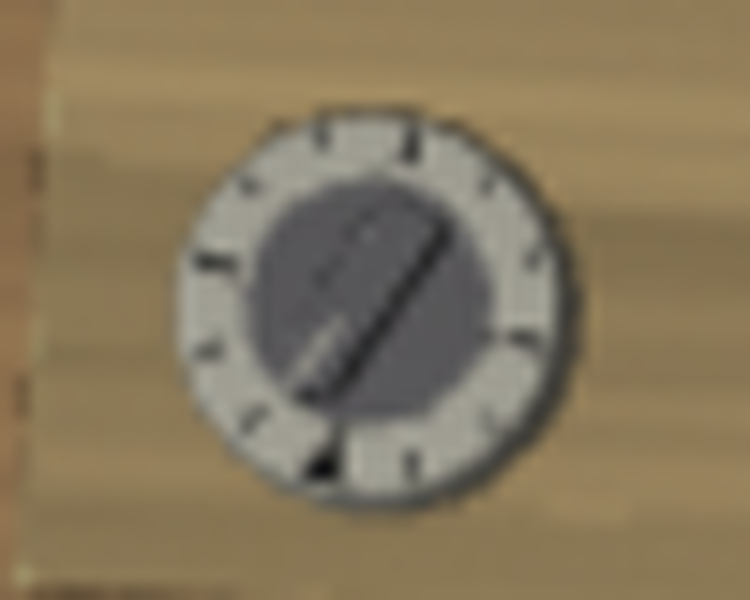

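View pics/scenec.png

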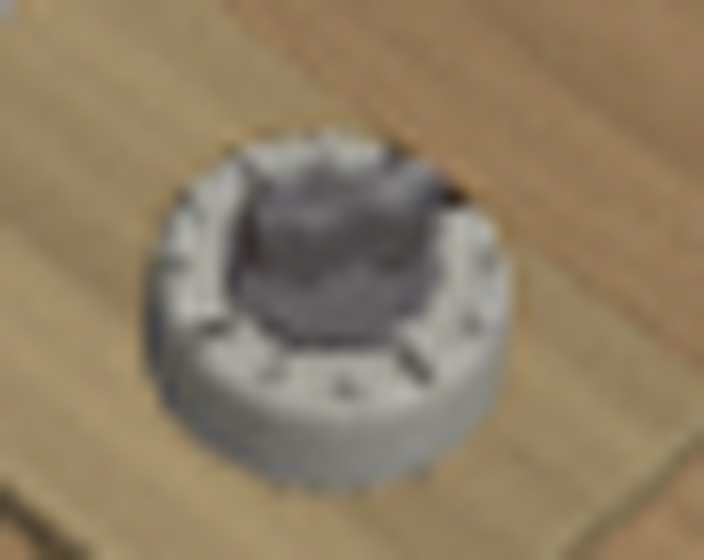

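```bash
cat > h.py <<'E'
import numpy as np
from workcell import *
def ray(n,u,v,z):
    p=camera_params(n);E=p["extrinsics"];R=E[:3,:3];t=E[:3,3]
    c=-R.T@t;d=R.T@np.linalg.solve(p["mtx"],[u,v,1]);return c+d*(z-c[2])/d[2]
def proj(n,X):
    p=camera_params(n);q=p["mtx"]@(p["extrinsics"]@np.r_[X,1])[:3];return q[:2]/q[2]
def tc(u,v,z): return ray("top",195+(u+.5)/15-.5,177+(v+.5)/15-.5,z)
def sc(u,v,z): return ray("scene",256+(u+.5)/16-.5,193+(v+.5)/16-.5,z)
E
python3 - <<'E'
from h import *
c=tc(368,304,.054);print("c",c)
for n,p in dict(arrow=(323,466),t15=(213,262),t30=(412,143),t45=(520,338),t10=(207,350),t5=(255,420),t55=(412,466)).items():
    d=tc(*p,.054)-c;print(n,d[:2],np.hypot(*d[:2]),np.degrees(np.arctan2(d[1],d[0])))
for e in [((335,395),(450,230)),((300,290),(370,210))]:
    d=tc(*e[0],.083)-tc(*e[1],.083);print(np.degrees(np.arctan2(d[1],d[0])))
print("nose/squareend",tc(310,395,.083)-c,tc(435,220,.083)-c)
# scene
print("scene c", (sc(155,280,.054)+sc(512,280,.054))/2, [sc(*p,.054) for p in ((340,400),(320,135))])
def back(n,X,o,s): return (proj(n,X)-o+.5)*s-.5
print("topcentre in crops",back("top",np.r_[c[:2],.083],(195,177),15),back("scene",np.r_[c[:2],.083],(256,193),16),back("scene",c,(256,193),16))
for q in (0,.2,.4):
    a=np.radians(167.)-q
    P=np.r_[c[:2]+.026*np.array([np.cos(a),np.sin(a)]),.083];S=np.r_[c[:2]-.021*np.array([np.cos(a),np.sin(a)]),.083]
    print(q,back("top",P,(195,177),15),back("top",S,(195,177),15),back("scene",P,(256,193),16),back("scene",S,(256,193),16))
E
```

```text
c [0.55729448 0.11424255 0.054     ]
arrow [-0.03380333  0.00868936] 0.03490229807036845 165.58387777575513
t15 [0.00843313 0.03237568] 0.03345597708901299 75.40016482991484
t30 [ 0.03376525 -0.00852957] 0.0348259306710353 -14.17711283099708
t45 [-0.00676431 -0.03169441] 0.03240820163218866 -102.04747658914482
t10 [-0.00993186  0.0332316 ] 0.03468401674559443 106.63971393721516
t5 [-0.02439303  0.02297229] 0.03350740044146179 136.71810030314222
t55 [-0.03361644 -0.00975078] 0.035002039831960506 -163.82467477225975
146.14308727278518
139.8498245769631
nose/squareend [-0.02116772  0.00892227  0.029     ] [ 0.01479775 -0.01580415  0.029     ]
scene c [0.55913455 0.11616839 0.054     ] [array([0.58389685, 0.13882466, 0.054     ]), array([0.52906669, 0.08678199, 0.054     ])]
topcentre in crops [355.95298001 291.59667823] [341.02407862 195.22369597] [332.33579388 270.65491604]
0 [324.74812885 415.63264322] [381.06793538 191.7674014 ] [431.89578435 144.31859826] [266.64960129 236.88726995]
0.2 [300.67276745 407.19029984] [400.45311182 198.54473143] [443.94182148 160.2962495 ] [257.1200885 223.6983986]
0.4 [278.81172442 394.13424762] [418.07099683 209.02827288] [451.95086914 177.73496623] [250.97818007 209.42034203]
```

The centre is (0.557, 0.114), the zero mark points along about 166.3° and the bar along about 146°, so q ≈ 0.35. I'll move above the timer and line the tool x-axis up with the bar.

step_arm(commands=[50, 0.065, -0.08, 0, 0, 0, -0.01, 50, 0.13, -0.16, -0.005, 0, 0, -0.02, 50, 0.195, -0.24, -0.01, 0, 0, -0.03, 50, 0.26, -0.325, -0.015, 0, 0, -0.04, 50, 0.325, -0.405, -0.02, 0, 0, -0.05, 50, 0.39, -0.49, -0.03, 0, 0, -0.06, 50, 0.46, -0.57, -0.035, 0, 0, -0.075, 50, 0.525, -0.65, -0.04, 0, 0, -0.085, 50, 0.59, -0.735, -0.045, 0, 0, -0.095, 50, 0.655, -0.815, -0.05, 0, 0, -0.104], squeeze=20)

```text
clock: 1.35
position: [0.5547, 0.1164, 0.2014]
ee_rot: [0.292, 0.956, 0.0, -0.0]
ft_force: [0.7, 0.8, -0.1]
grip_width: 0.583
grasp_force: 0.0
```

step_arm(commands=[50, 0, 0, -0.03, 0, 0, 0, 50, 0, 0, -0.06, 0, 0, 0, 50, 0, 0, -0.09, 0, 0, 0, 50, 0, 0, -0.12, 0, 0, 0, 50, 0, 0, -0.142, 0, 0, 0, 50, 0, 0, -0.142, 0, 0, 0, 50, 0, 0, -0.142, 0, 0, 0, 50, 0, 0, -0.142, 0, 0, 0, 50, 0, 0, -0.142, 0, 0, 0, 50, 0, 0, -0.142, 0, 0, 0])

```text
clock: 2.6
position: [0.554, 0.1181, 0.1166]
ee_rot: [0.292, 0.956, 0.0, 0.0]
ft_force: [-0.7, -0.3, -1.0]
grip_width: 0.584
grasp_force: 0.0
```

```bash
python3 - <<'E'
from h import *
import cv2
o=get_obs();print(o["position"],o["ee_rot"],o["joint_pos"],o["ft_force"],o["torque"],o["grip_width"])
t=camera("top")[165:225,183:263];s=camera("scene")[170:230,236:316]
im=np.vstack([np.hstack([cv2.resize(x[...,::-1],(400,300),interpolation=cv2.INTER_CUBIC) for x in(t,s)])])
cv2.imwrite("pics/hov.png",im)
E
```

```text
[0.55404806 0.11806404 0.11659621] [2.91962936e-01 9.56429611e-01 1.66597086e-04 1.21905685e-04] [-0.62378132  0.30581833  0.39365609  1.77688432 -0.13120181  1.08419258
  0.79315206] [-0.6791442  -0.32833912 -0.95364533] [ 0.02065689  0.05114705 -0.03014212] 0.5840278385925957
```

View pics/hov.png

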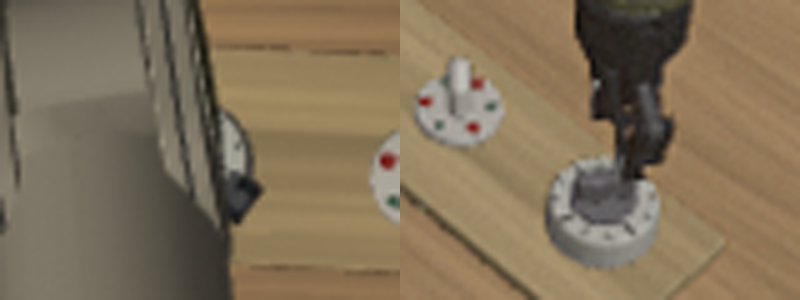

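The gripper hangs above the timer, offset a few mm, with the bar between the fingers. I'll correct xy by (+3.3, −3.9) mm and descend.

step_arm(commands=[50, 0.0055, -0.0065, 0, 0, 0, 0, 50, 0.0055, -0.0065, -0.01, 0, 0, 0, 50, 0.0055, -0.0065, -0.02, 0, 0, 0, 50, 0.0055, -0.0065, -0.03, 0, 0, 0, 50, 0.0055, -0.0065, -0.04, 0, 0, 0, 50, 0.0055, -0.0065, -0.05, 0, 0, 0, 50, 0.0055, -0.0065, -0.06, 0, 0, 0, 50, 0.0055, -0.0065, -0.07, 0, 0, 0, 50, 0.0055, -0.0065, -0.08, 0, 0, 0, 50, 0.0055, -0.0065, -0.087, 0, 0, 0])

```text
clock: 3.95
position: [0.5572, 0.1142, 0.0637]
ee_rot: [0.292, 0.956, -0.0, -0.0]
ft_force: [-0.3, -0.5, -0.7]
grip_width: 0.587
grasp_force: 0.0
```

step_arm(commands=[40, 0, 0, 0, 0, 0, 0, 32, 0, 0, 0, 0, 0, 0, 28, 0, 0, 0, 0, 0, 0, 26, 0, 0, 0, 0, 0, 0, 24, 0, 0, 0, 0, 0, 0, 22, 0, 0, 0, 0, 0, 0, 20, 0, 0, 0, 0, 0, 0, 18, 0, 0, 0, 0, 0, 0, 17, 0, 0, 0, 0, 0, 0, 16, 0, 0, 0, 0, 0, 0], squeeze=20)

```text
clock: 5.2
position: [0.5571, 0.1139, 0.0641]
ee_rot: [0.292, 0.956, -0.0, -0.0]
ft_force: [-0.4, -1.7, 1.7]
grip_width: 0.191
grasp_force: 0.6
```

```bash
python3 - <<'E'
from h import *
import cv2
o=get_obs();print(o["position"],o["ee_rot"],o["ft_force"],o["torque"],o["grip_width"]*85.4,o["grasp_force"])
t=camera("top")[165:225,183:263];s=camera("scene")[185:230,250:310]
cv2.imwrite("pics/g1.png",cv2.resize(s[...,::-1],(720,540),interpolation=cv2.INTER_CUBIC))
E
```

```text
[0.55713844 0.11393855 0.06409955] [ 2.92023040e-01  9.56411272e-01 -1.21206441e-04 -8.66891618e-05] [-0.43267607 -1.72635554  1.67522278] [-0.17070137  0.17772123  0.00459024] 16.27698245742105 0.5848680809140205
```

View pics/g1.png

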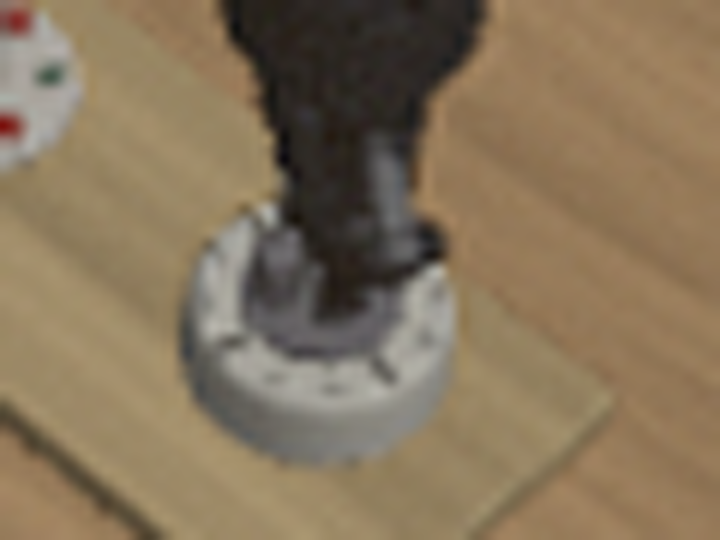

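The fingers straddle the bar over the skirt, with a very light contact on one side. I'll feel downward for the skirt in small steps.

step_arm(commands=[17, 0, 0, -0.0005, 0, 0, 0, 17, 0, 0, -0.001, 0, 0, 0, 17, 0, 0, -0.0015, 0, 0, 0, 17, 0, 0, -0.002, 0, 0, 0, 17, 0, 0, -0.0025, 0, 0, 0, 17, 0, 0, -0.003, 0, 0, 0, 17, 0, 0, -0.0033, 0, 0, 0, 17, 0, 0, -0.0033, 0, 0, 0, 17, 0, 0, -0.0033, 0, 0, 0, 17, 0, 0, -0.0033, 0, 0, 0])

```text
clock: 6.55
position: [0.5573, 0.1141, 0.0622]
ee_rot: [0.292, 0.956, 0.0, 0.0]
ft_force: [0.9, 0.2, 0.1]
grip_width: 0.198
grasp_force: 0.0
```

step_arm(commands=[17, 0, 0, -0.0005, 0, 0, 0, 17, 0, 0, -0.001, 0, 0, 0, 17, 0, 0, -0.0015, 0, 0, 0, 17, 0, 0, -0.0015, 0, 0, 0, 17, 0, 0, -0.0015, 0, 0, 0, 17, 0, 0, -0.0015, 0, 0, 0, 17, 0, 0, -0.0015, 0, 0, 0, 17, 0, 0, -0.0015, 0, 0, 0, 17, 0, 0, -0.0015, 0, 0, 0, 17, 0, 0, -0.0015, 0, 0, 0])

```text
clock: 7.8
position: [0.5572, 0.1141, 0.0613]
ee_rot: [0.292, 0.956, 0.0, 0.0]
ft_force: [-0.1, 0.0, 0.2]
grip_width: 0.2
grasp_force: 0.0
```

step_arm(commands=[17, 0, 0, -0.0005, 0, 0, 0, 17, 0, 0, -0.001, 0, 0, 0, 17, 0, 0, -0.0015, 0, 0, 0, 17, 0, 0, -0.002, 0, 0, 0, 17, 0, 0, -0.0025, 0, 0, 0, 17, 0, 0, -0.0025, 0, 0, 0, 17, 0, 0, -0.0025, 0, 0, 0, 17, 0, 0, -0.0025, 0, 0, 0, 17, 0, 0, -0.0025, 0, 0, 0, 17, 0, 0, -0.0025, 0, 0, 0])

```text
clock: 9.05
position: [0.5573, 0.1142, 0.0598]
ee_rot: [0.292, 0.956, 0.0, 0.0]
ft_force: [-0.2, -0.2, -0.3]
grip_width: 0.202
grasp_force: 0.0
```

step_arm(commands=[17, 0, 0, -0.0005, 0, 0, 0, 17, 0, 0, -0.001, 0, 0, 0, 17, 0, 0, -0.001, 0, 0, 0, 17, 0, 0, -0.001, 0, 0, 0, 17, 0, 0, -0.001, 0, 0, 0, 17, 0, 0, -0.001, 0, 0, 0, 17, 0, 0, -0.001, 0, 0, 0, 17, 0, 0, -0.001, 0, 0, 0, 17, 0, 0, -0.001, 0, 0, 0, 17, 0, 0, -0.001, 0, 0, 0])

```text
clock: 10.3
position: [0.5573, 0.1142, 0.0594]
ee_rot: [0.292, 0.956, 0.0, 0.0]
ft_force: [-2.3, 0.2, 5.6]
grip_width: 0.199
grasp_force: 2.6
```

step_arm(commands=[17, 0, 0, -0.0005, 0, 0, 0, 17, 0, 0, -0.001, 0, 0, 0, 17, 0, 0, -0.001, 0, 0, 0, 17, 0, 0, -0.001, 0, 0, 0, 17, 0, 0, -0.001, 0, 0, 0, 17, 0, 0, -0.001, 0, 0, 0, 17, 0, 0, -0.001, 0, 0, 0, 17, 0, 0, -0.001, 0, 0, 0, 17, 0, 0, -0.001, 0, 0, 0, 17, 0, 0, -0.001, 0, 0, 0])

```text
clock: 11.55
position: [0.5573, 0.1142, 0.0593]
ee_rot: [0.292, 0.956, 0.0, 0.0]
ft_force: [-5.0, -1.4, 10.7]
grip_width: 0.198
grasp_force: 5.6
```

step_arm(commands=[17, 0, 0, 0.0005, 0, 0, 0, 16.5, 0, 0, 0.0005, 0, 0, 0, 16, 0, 0, 0.0005, 0, 0, 0, 15.5, 0, 0, 0.0005, 0, 0, 0, 15, 0, 0, 0.0005, 0, 0, 0, 15, 0, 0, 0.0005, 0, 0, 0, 15, 0, 0, 0.0005, 0, 0, 0, 15, 0, 0, 0.0005, 0, 0, 0, 15, 0, 0, 0.0005, 0, 0, 0, 15, 0, 0, 0.0005, 0, 0, 0])

```text
clock: 12.8
position: [0.557, 0.1135, 0.0594]
ee_rot: [0.292, 0.956, -0.0, -0.0]
ft_force: [-5.3, -3.1, 10.7]
grip_width: 0.178
grasp_force: 6.8
```

step_arm(commands=[15, -0.0007, -0.001, 0, 0, 0, 0, 14.5, -0.0007, -0.001, 0, 0, 0, 0, 14, -0.0007, -0.001, 0, 0, 0, 0, 13.5, -0.0007, -0.001, 0, 0, 0, 0, 13, -0.0007, -0.001, 0, 0, 0, 0, 12, -0.0007, -0.001, 0, 0, 0, 0, 10, -0.0007, -0.001, 0, 0, 0, 0, 10, -0.0007, -0.001, 0, 0, 0, 0, 10, -0.0007, -0.001, 0, 0, 0, 0, 10, -0.0007, -0.001, 0, 0, 0, 0], squeeze=25)

```text
clock: 14.05
position: [0.5566, 0.113, 0.0594]
ee_rot: [0.292, 0.956, -0.0, -0.0]
ft_force: [-5.6, -2.4, 11.4]
grip_width: 0.157
grasp_force: 25.5
```

```bash
python3 - <<'E'
from h import *
import cv2
o=get_obs();print(o["position"],o["ee_rot"],o["ft_force"],o["torque"],o["grip_width"]*85.4,o["grasp_force"])
E
```

```text
[0.55662499 0.11303512 0.05942188] [ 2.92165061e-01  9.56367862e-01 -1.79971408e-04 -2.37903609e-04] [-5.64960936 -2.35692609 11.39353417] [-0.50976352  1.19145047 -0.04410213] 13.421189560521023 25.534243728616275
```

Gripped, with an 11 N press but a 5–6 N sideways load. I'll ease the press off and see whether the sideways load goes.

step_arm(commands=[10, 0, 0, 0.0005, 0, 0, 0, 10, 0, 0, 0.001, 0, 0, 0, 10, 0, 0, 0.001, 0, 0, 0, 10, 0, 0, 0.001, 0, 0, 0, 10, 0, 0, 0.001, 0, 0, 0, 10, 0, 0, 0.001, 0, 0, 0, 10, 0, 0, 0.001, 0, 0, 0, 10, 0, 0, 0.001, 0, 0, 0, 10, 0, 0, 0.001, 0, 0, 0, 10, 0, 0, 0.001, 0, 0, 0])

```text
clock: 15.3
position: [0.5566, 0.1131, 0.0595]
ee_rot: [0.292, 0.956, -0.0, -0.0]
ft_force: [-3.4, -2.5, 6.2]
grip_width: 0.16
grasp_force: 25.5
```

step_arm(commands=[10, -0.0005, -0.0003, 0, 0, 0, 0, 10, -0.0008, -0.0005, 0, 0, 0, 0, 10, -0.0008, -0.0005, 0, 0, 0, 0, 10, -0.0008, -0.0005, 0, 0, 0, 0, 10, -0.0008, -0.0005, 0, 0, 0, 0, 10, -0.0008, -0.0005, 0, 0, 0, 0, 10, -0.0008, -0.0005, 0, 0, 0, 0, 10, -0.0008, -0.0005, 0, 0, 0, 0, 10, -0.0008, -0.0005, 0, 0, 0, 0, 10, -0.0008, -0.0005, 0, 0, 0, 0])

```text
clock: 16.55
position: [0.5564, 0.1134, 0.0595]
ee_rot: [0.292, 0.956, 0.0, 0.0]
ft_force: [0.4, -1.9, 1.8]
grip_width: 0.158
grasp_force: 25.0
```

step_arm(commands=[10, -0.0002, -0.0003, -0.0005, 0, 0, 0, 10, -0.0004, -0.0003, -0.001, 0, 0, 0, 10, -0.0006, -0.0003, -0.0015, 0, 0, 0, 10, -0.0008, -0.0003, -0.002, 0, 0, 0, 10, -0.001, -0.0003, -0.0025, 0, 0, 0, 10, -0.001, -0.0003, -0.0025, 0, 0, 0, 10, -0.001, -0.0003, -0.0025, 0, 0, 0, 10, -0.001, -0.0003, -0.0025, 0, 0, 0, 10, -0.001, -0.0003, -0.0025, 0, 0, 0, 10, -0.001, -0.0003, -0.0025, 0, 0, 0])

```text
clock: 17.8
position: [0.5565, 0.1134, 0.0594]
ee_rot: [0.292, 0.956, 0.001, 0.001]
ft_force: [-2.5, -1.3, 14.3]
grip_width: 0.154
grasp_force: 27.9
```

step_arm(commands=[10, -0.0003, 0, -0.0005, 0, 0, 0, 10, -0.0003, 0, -0.0005, 0, 0, -0.005, 10, -0.0003, 0, -0.0005, 0, 0, -0.01, 10, -0.0003, 0, -0.0005, 0, 0, -0.02, 10, -0.0003, 0, -0.0005, 0, 0, -0.03, 10, -0.0003, 0, -0.0005, 0, 0, -0.04, 10, -0.0003, 0, -0.0005, 0, 0, -0.05, 10, -0.0003, 0, -0.0005, 0, 0, -0.06, 10, -0.0003, 0, -0.0005, 0, 0, -0.06, 10, -0.0003, 0, -0.0005, 0, 0, -0.06], squeeze=40)

```text
clock: 19.05
position: [0.5564, 0.1133, 0.0594]
ee_rot: [0.381, 0.925, 0.001, 0.001]
ft_force: [-4.3, -2.5, 18.0]
grip_width: 0.153
grasp_force: 46.2
```

```bash
python3 - <<'E'
from h import *
import cv2
o=get_obs();print(o["position"],o["ee_rot"],o["ft_force"],o["torque"],o["grip_width"]*85.4,o["grasp_force"],o["joint_pos"])
s=camera("scene")[185:230,250:310]
cv2.imwrite("pics/g2.png",cv2.resize(s[...,::-1],(720,540),interpolation=cv2.INTER_CUBIC))
E
```

```text
[0.55638011 0.11325121 0.05941921] [3.80751456e-01 9.24676872e-01 8.39706829e-04 5.53891876e-04] [-4.25540888 -2.52599626 17.98037227] [-0.57325161  0.89559746 -0.06556898] 13.07170746257482 46.17892702272002 [-0.62783106  0.38331266  0.41532377  1.82167344 -0.18450798  0.97252508
  0.65440608]
```

View pics/g2.png

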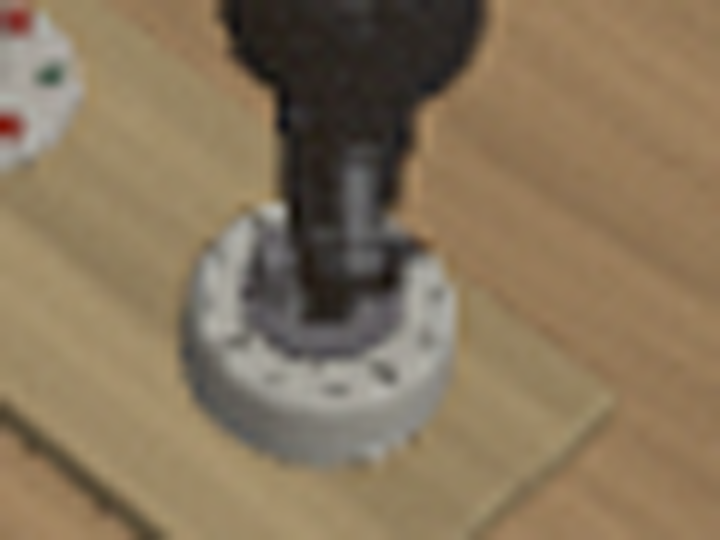

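The case ticks are where they were (the long one still at (383,371)) and the tool has turned 11°. I'll carry on winding and trim the lateral load.

step_arm(commands=[10, -0.0004, -0.0003, 0, 0, 0, -0.01, 10, -0.0004, -0.0003, 0, 0, 0, -0.02, 10, -0.0004, -0.0003, 0, 0, 0, -0.03, 10, -0.0004, -0.0003, 0, 0, 0, -0.04, 10, -0.0004, -0.0003, 0, 0, 0, -0.05, 10, -0.0004, -0.0003, 0, 0, 0, -0.06, 10, -0.0004, -0.0003, 0, 0, 0, -0.07, 10, -0.0004, -0.0003, 0, 0, 0, -0.08, 10, -0.0004, -0.0003, 0, 0, 0, -0.09, 10, -0.0004, -0.0003, 0, 0, 0, -0.09])

```text
clock: 20.35
position: [0.5561, 0.1131, 0.0594]
ee_rot: [0.507, 0.862, 0.001, 0.0]
ft_force: [-3.8, -2.7, 18.6]
grip_width: 0.15
grasp_force: 46.2
```

step_arm(commands=[10, 0, 0, 0.0004, 0, 0, -0.01, 10, 0, 0, 0.0004, 0, 0, -0.02, 10, 0, 0, 0.0004, 0, 0, -0.03, 10, 0, 0, 0.0004, 0, 0, -0.04, 10, 0, 0, 0.0004, 0, 0, -0.05, 10, 0, 0, 0.0004, 0, 0, -0.06, 10, 0, 0, 0.0004, 0, 0, -0.07, 10, 0, 0, 0.0004, 0, 0, -0.08, 10, 0, 0, 0.0004, 0, 0, -0.09, 10, 0, 0, 0.0004, 0, 0, -0.09])

```text
clock: 21.6
position: [0.5559, 0.113, 0.0594]
ee_rot: [0.624, 0.782, 0.001, 0.0]
ft_force: [-4.2, -2.7, 16.7]
grip_width: 0.161
grasp_force: 46.0
```

step_arm(commands=[10, 0, 0, 0, 0, 0, -0.01, 10, 0, 0, 0, 0, 0, -0.02, 10, 0, 0, 0, 0, 0, -0.03, 10, 0, 0, 0, 0, 0, -0.04, 10, 0, 0, 0, 0, 0, -0.05, 10, 0, 0, 0, 0, 0, -0.06, 10, 0, 0, 0, 0, 0, -0.07, 10, 0, 0, 0, 0, 0, -0.08, 10, 0, 0, 0, 0, 0, -0.09, 10, 0, 0, 0, 0, 0, -0.1])

```text
clock: 22.85
position: [0.5557, 0.113, 0.0594]
ee_rot: [0.738, 0.674, 0.0, -0.0]
ft_force: [-5.3, -2.2, 19.7]
grip_width: 0.153
grasp_force: 46.5
```

step_arm(commands=[10, -0.0004, 0, 0.0004, 0, 0, 0, 10, -0.0004, 0, 0.0004, 0, 0, -0.01, 10, -0.0004, 0, 0.0004, 0, 0, -0.02, 10, -0.0004, 0, 0.0004, 0, 0, -0.03, 10, -0.0004, 0, 0.0004, 0, 0, -0.04, 10, -0.0004, 0, 0.0004, 0, 0, -0.05, 10, -0.0004, 0, 0.0004, 0, 0, -0.06, 10, -0.0004, 0, 0.0004, 0, 0, -0.07, 10, -0.0004, 0, 0.0004, 0, 0, -0.08, 10, -0.0004, 0, 0.0004, 0, 0, -0.09])

```text
clock: 24.1
position: [0.5554, 0.113, 0.0594]
ee_rot: [0.826, 0.564, 0.0, -0.0]
ft_force: [-5.2, -3.9, 16.0]
grip_width: 0.155
grasp_force: 46.0
```

```bash
python3 - <<'E'
from h import *
import cv2
o=get_obs();print(o["position"],o["ee_rot"],o["ft_force"],o["torque"],o["grip_width"]*85.4,o["grasp_force"],o["joint_pos"])
s=camera("scene")[185:230,250:310]
cv2.imwrite("pics/g3.png",cv2.resize(s[...,::-1],(720,540),interpolation=cv2.INTER_CUBIC))
E
```

```text
[0.55540032 0.11304996 0.05943059] [ 8.26055085e-01  5.63589154e-01  4.53903978e-04 -2.34397762e-04] [-5.2313047  -3.91173644 15.96826397] [-0.59780445  1.03032448  0.17210476] 13.21257285741424 45.976408166316105 [-0.8106309   0.42184543  0.64306882  1.83233611 -0.30003572  0.98500858
 -0.41508766]
```

View pics/g3.png

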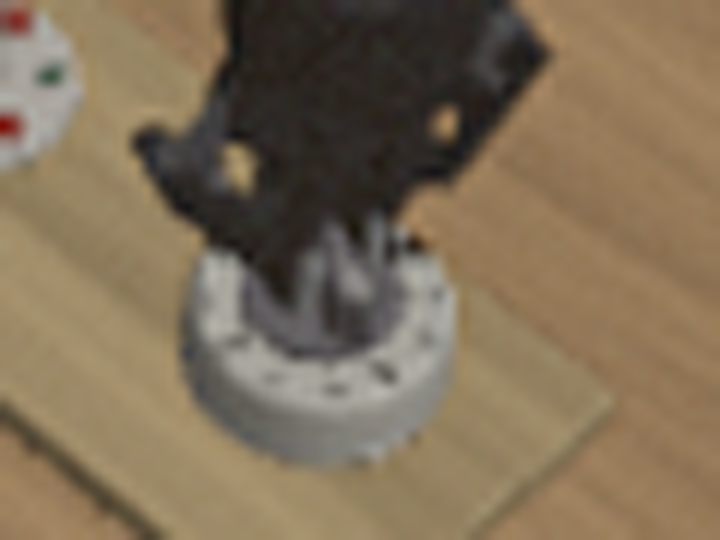

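The case has not turned or moved: the ticks are still at (240,340) and (383,371). q is about 1.70, so I keep winding.

step_arm(commands=[10, -0.0004, -0.0003, 0, 0, 0, -0.01, 10, -0.0004, -0.0003, 0, 0, 0, -0.02, 10, -0.0004, -0.0003, 0, 0, 0, -0.03, 10, -0.0004, -0.0003, 0, 0, 0, -0.04, 10, -0.0004, -0.0003, 0, 0, 0, -0.05, 10, -0.0004, -0.0003, 0, 0, 0, -0.06, 10, -0.0004, -0.0003, 0, 0, 0, -0.07, 10, -0.0004, -0.0003, 0, 0, 0, -0.08, 10, -0.0004, -0.0003, 0, 0, 0, -0.09, 10, -0.0004, -0.0003, 0, 0, 0, -0.1])

```text
clock: 25.4
position: [0.5552, 0.1132, 0.0594]
ee_rot: [0.904, 0.428, 0.0, -0.0]
ft_force: [-4.7, -0.2, 17.6]
grip_width: 0.153
grasp_force: 46.0
```

step_arm(commands=[10, -0.0002, 0, 0, 0, 0, -0.01, 10, -0.0002, 0, 0, 0, 0, -0.02, 10, -0.0002, 0, 0, 0, 0, -0.03, 10, -0.0002, 0, 0, 0, 0, -0.04, 10, -0.0002, 0, 0, 0, 0, -0.05, 10, -0.0002, 0, 0, 0, 0, -0.06, 10, -0.0002, 0, 0, 0, 0, -0.07, 10, -0.0002, 0, 0, 0, 0, -0.08, 10, -0.0002, 0, 0, 0, 0, -0.09, 10, -0.0002, 0, 0, 0, 0, -0.1])

```text
clock: 26.65
position: [0.555, 0.1133, 0.0594]
ee_rot: [0.96, 0.281, 0.0, -0.001]
ft_force: [-5.1, -0.7, 18.7]
grip_width: 0.158
grasp_force: 46.2
```

step_arm(commands=[10, -0.0002, 0, 0.0003, 0, 0, -0.01, 10, -0.0002, 0, 0.0003, 0, 0, -0.02, 10, -0.0002, 0, 0.0003, 0, 0, -0.03, 10, -0.0002, 0, 0.0003, 0, 0, -0.03, 10, -0.0002, 0, 0.0003, 0, 0, -0.03, 10, -0.0002, 0, 0.0003, 0, 0, -0.02, 10, -0.0002, 0, 0.0003, 0, 0, -0.01, 10, -0.0002, 0, 0.0003, 0, 0, 0, 10, -0.0002, 0, 0.0003, 0, 0, 0.01, 10, -0.0002, 0, 0.0003, 0, 0, 0.02])

```text
clock: 27.9
position: [0.555, 0.1133, 0.0595]
ee_rot: [0.95, 0.312, 0.001, -0.001]
ft_force: [-3.3, 0.3, 15.6]
grip_width: 0.153
grasp_force: 45.7
```

step_arm(commands=[10, 0, 0, 0, 0, 0, 0.01, 10, 0, 0, 0, 0, 0, 0.02, 10, 0, 0, 0, 0, 0, 0.03, 10, 0, 0, 0, 0, 0, 0.04, 10, 0, 0, 0, 0, 0, 0.05, 10, 0, 0, 0, 0, 0, 0.06, 10, 0, 0, 0, 0, 0, 0.07, 10, 0, 0, 0, 0, 0, 0.08, 10, 0, 0, 0, 0, 0, 0.09, 10, 0, 0, 0, 0, 0, 0.1])

```text
clock: 29.15
position: [0.5552, 0.1131, 0.0595]
ee_rot: [0.89, 0.456, 0.001, -0.0]
ft_force: [-2.9, -0.1, 13.5]
grip_width: 0.153
grasp_force: 45.4
```

step_arm(commands=[10, 0, 0, 0, 0, 0, 0.01, 10, 0, 0, 0, 0, 0, 0.02, 10, 0, 0, 0, 0, 0, 0.03, 10, 0, 0, 0, 0, 0, 0.04, 10, 0, 0, 0, 0, 0, 0.05, 10, 0, 0, 0, 0, 0, 0.06, 10, 0, 0, 0, 0, 0, 0.07, 10, 0, 0, 0, 0, 0, 0.08, 10, 0, 0, 0, 0, 0, 0.09, 10, 0, 0, 0, 0, 0, 0.1])

```text
clock: 30.4
position: [0.5554, 0.113, 0.0595]
ee_rot: [0.808, 0.59, 0.001, 0.0]
ft_force: [-1.1, -1.6, 11.1]
grip_width: 0.152
grasp_force: 45.3
```

Force is down to 11 N, so I press back up before turning on.

step_arm(commands=[10, -0.0002, 0, -0.0006, 0, 0, 0, 10, -0.0003, 0, -0.001, 0, 0, 0, 10, -0.0003, 0, -0.001, 0, 0, 0.01, 10, -0.0003, 0, -0.001, 0, 0, 0.02, 10, -0.0003, 0, -0.001, 0, 0, 0.03, 10, -0.0003, 0, -0.001, 0, 0, 0.04, 10, -0.0003, 0, -0.001, 0, 0, 0.05, 10, -0.0003, 0, -0.001, 0, 0, 0.06, 10, -0.0003, 0, -0.001, 0, 0, 0.07, 10, -0.0003, 0, -0.001, 0, 0, 0.08])

```text
clock: 31.65
position: [0.5556, 0.113, 0.0594]
ee_rot: [0.727, 0.686, 0.001, 0.0]
ft_force: [-2.3, -1.7, 15.9]
grip_width: 0.153
grasp_force: 46.3
```

step_arm(commands=[10, 0, 0, -0.0003, 0, 0, 0.01, 10, 0, 0, -0.0003, 0, 0, 0.02, 10, 0, 0, -0.0003, 0, 0, 0.03, 10, 0, 0, -0.0003, 0, 0, 0.04, 10, 0, 0, -0.0003, 0, 0, 0.05, 10, 0, 0, -0.0003, 0, 0, 0.06, 10, 0, 0, -0.0003, 0, 0, 0.07, 10, 0, 0, -0.0003, 0, 0, 0.08, 10, 0, 0, -0.0003, 0, 0, 0.09, 10, 0, 0, -0.0003, 0, 0, 0.09])

```text
clock: 32.9
position: [0.5559, 0.113, 0.0594]
ee_rot: [0.623, 0.782, 0.001, 0.001]
ft_force: [-0.8, -2.0, 17.2]
grip_width: 0.153
grasp_force: 46.3
```

step_arm(commands=[10, 0, 0, 0, 0, 0, 0.01, 10, 0, 0, 0, 0, 0, 0.018, 10, 0, 0, 0, 0, 0, 0.018, 10, 0, 0, 0, 0, 0, 0.018, 10, 0, 0, 0, 0, 0, 0.018, 10, 0, 0, 0, 0, 0, 0.018, 10, 0, 0, 0.0005, 0, 0, 0.018, 10, 0, 0, 0.001, 0, 0, 0.018, 10, 0, 0, 0.0015, 0, 0, 0.018, 10, 0, 0, 0.0015, 0, 0, 0.018])

```text
clock: 34.15
position: [0.5558, 0.113, 0.0595]
ee_rot: [0.601, 0.799, 0.001, 0.001]
ft_force: [3.2, -1.8, 7.3]
grip_width: 0.157
grasp_force: 44.1
```

step_arm(commands=[13, 0, 0, 0, 0, 0, 0, 14, 0, 0, 0, 0, 0, 0, 15, 0, 0, 0, 0, 0, 0, 16, 0, 0, 0, 0, 0, 0, 17, 0, 0, 0, 0, 0, 0, 18, 0, 0, 0, 0, 0, 0, 19, 0, 0, 0, 0, 0, 0, 20, 0, 0, 0, 0, 0, 0, 20, 0, 0, 0, 0, 0, 0, 20, 0, 0, 0, 0, 0, 0])

```text
clock: 35.4
position: [0.5553, 0.1133, 0.0593]
ee_rot: [0.601, 0.799, 0.001, 0.0]
ft_force: [2.1, -0.0, 5.9]
grip_width: 0.238
grasp_force: 3.2
```

step_arm(commands=[20, 0, 0, 0.002, 0, 0, 0, 24, 0, 0, 0.006, 0, 0, 0, 30, 0, 0, 0.012, 0, 0, 0, 34, 0, 0, 0.02, 0, 0, 0, 40, 0, 0, 0.04, 0, 0, 0, 40, 0, 0, 0.08, 0, 0, 0, 40, 0, 0, 0.13, 0, 0, 0, 40, 0, 0, 0.19, 0, 0, 0, 40, 0, 0, 0.25, 0, 0, 0, 40, 0, 0, 0.25, 0, 0, 0])

```text
clock: 36.65
position: [0.556, 0.1128, 0.2121]
ee_rot: [0.601, 0.799, 0.002, 0.001]
ft_force: [-0.5, 0.6, 0.6]
grip_width: 0.466
grasp_force: 0.0
```

step_arm(commands=[40, -0.03, 0.06, 0, 0, 0, 0, 40, -0.06, 0.12, 0, 0, 0, 0, 40, -0.09, 0.18, 0, 0, 0, 0, 40, -0.12, 0.24, 0, 0, 0, 0, 40, -0.15, 0.3, 0, 0, 0, 0, 40, -0.18, 0.36, 0, 0, 0, 0, 40, -0.21, 0.42, 0, 0, 0, 0, 40, -0.24, 0.48, 0, 0, 0, 0, 40, -0.27, 0.5, 0, 0, 0, 0, 40, -0.27, 0.5, 0, 0, 0, 0])

```text
clock: 37.9
position: [0.3908, 0.4137, 0.208]
ee_rot: [0.6, 0.8, -0.001, -0.0]
ft_force: [0.0, 0.1, 0.2]
grip_width: 0.47
grasp_force: 0.0
```

```bash
python3 - <<'E'
from h import *
import cv2
a=camera("top")
cv2.imwrite("pics/top1.png",a[...,::-1])
cv2.imwrite("pics/top1c.png",cv2.resize(a[177:217,195:245,::-1],(750,600),interpolation=cv2.INTER_CUBIC))
E
```

```text
(no output)
```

View pics/top1c.png

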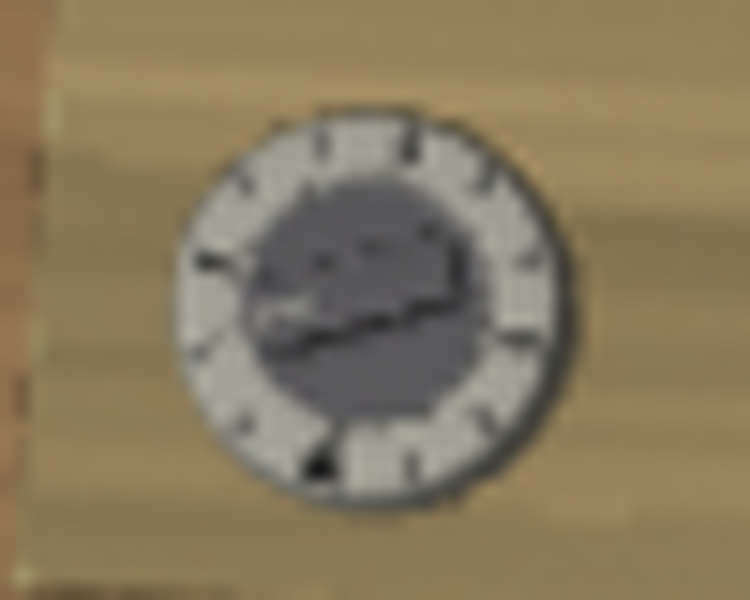

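The case is where it started (arrowhead at (322,466), 30 tick at (412,145), both unchanged). The bar's edges run at about 106°, so q ≈ 1.05, with the nose pointing at the 10 tick.

```bash
python3 -c "
from workcell import *
print(hand_in())"
```

```text
the job is handed in; nothing more can be done
None
```

I wound the timer past 20 minutes (dial to about 2.4 rad) and turned it back to 10 (about 1.05 rad by the final picture). The case stayed in place, nothing else was touched that I could see, and the job is handed in; no verdict came back.

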